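# Show the underside of a spice jar to the table scanner

## Task

A round glass spice jar with a broad screw cap stands in the wooden holder with two slim dropper bottles. Take the jar out and, for the scanner to read the code under its foot, hold it in the air over the leaning scanner window: foot towards the window and square to it, in line with the window's centre, the foot 8 cm away from the window. The glass is thin, so grip it lightly, with no more than 40 N on each finger; do not touch the scanner with the jar or disturb the bottles or the timer, and finish while still holding the jar there.

Things in the scene. Friction and masses are not known exactly. Their poses are not given: they have to be found in the camera images.
- jar: the part to show: round glass spice jar with a green screw cap, widest thing in the holder, loose, about 0.11 kg; 46 mm across, 106 mm tall, glass up to 85 mm, cap above; grip the glass 35 to 80 mm above the foot. Origin at the centre of the underside of its foot, z axis up through the cap. Stands upright on a pocket floor
- holder: fixed light wooden block, 84 (x) by 244 (y) by 24 mm high, on the worktop; three round pockets in a row along its y axis at y = -80, 0 and +80 mm, each 51 mm wide and 16 mm deep (floor 8 mm above the worktop); jar and two bottles stand in them in any order. Origin at the centre of its underside, z up
- dropper_a: a small brown glass bottle with a black dropper on top, a bystander, loose: body 34 mm across and 70 mm tall, then a collar and the narrow dropper up to 102 mm; origin at the centre of its underside, z up. It stands in a pocket of the holder
- dropper_b: a small brown glass bottle with a black dropper on top, a bystander, loose: body 34 mm across and 70 mm tall, then a collar and the narrow dropper up to 102 mm; origin at the centre of its underside, z up. It stands in a pocket of the holder
- timer: round kitchen timer with a red turning top, 65 mm across and 52 mm tall, a loose bystander on the worktop; origin at the centre of its underside
- scanner: fixed table scanner: black foot plate 90 by 100 mm, short grey stem and a grey head 80 by 100 by 22 mm leaning towards the robot; highest point about 80 mm over the worktop. Origin under the stem on the worktop, z up, -x the side to which the head leans
- window: the scanner's window, black glass with a round lens at its centre, on the upper face of the leaning head. Origin at the centre of the window surface, 60 mm above the scanner's origin; z points out of it: up, leaning 30 degrees from vertical towards the scanner's -x; y is level. Show the jar with its own z along this z, its foot on this axis, 80 mm out

How it is judged:
On the way:
1. the jar is lifted clear of the holder in the fingers (height (world z) of jar above 0.045 m and contact force between jar and holder below 0.1 N and contact force between the fingers and jar above 2 N), for 0.2 s.
At the end, for the whole second after the job is handed in: The jar is held still in the fingers, touching neither holder nor scanner: its foot within 15 mm to each side of the window's axis and 60 to 100 mm out from the window, its axis within 0.17 rad (10 degrees) of the window's axis, cap up (x of jar in the frame of window between -0.015 and 0.015 m and y of jar in the frame of window between -0.015 and 0.015 m and z of jar in the frame of window between 0.06 and 0.1 m and angle between the z axis of jar and the z axis of window, either way round below 0.17 rad and angle between jar's own z axis and vertical below 1 rad and linear speed of jar below 0.02 m/s and contact force between the fingers and jar above 2 N and contact force between jar and holder below 0.1 N and contact force between jar and scanner below 0.1 N); the arm keeps its last pose, push and grip.
It fails at once if the jar is squeezed: 45 N or more from each finger (90 N from both together) (contact force between the fingers and jar above 90 N).
It fails at once if the jar touches the scanner (contact force between jar and scanner above 1 N).
It fails at once if a dropper bottle is disturbed: shifted more than 30 mm or tipped more than 0.4 rad (distance of any of dropper_a, dropper_b from where it was at the start of the episode above 0.03 m or angle between any of dropper_a, dropper_b's own z axis and vertical above 0.4 rad).
It fails at once if the timer is shifted more than 30 mm (distance of timer from where it was at the start of the episode above 0.03 m).
It also fails if it takes over 34 s, if anything falls off the work surface, if the arm or the gripper's body presses on something with over 40 N, if the wrist force passes 120 N, or if a joint passes its speed limit or range.

## Robot

A 6-joint arm with a two-finger parallel gripper is mounted at the origin on a cart in front of the work surface, level with it; the furniture and walls round the work are solid. World frame = base frame: x ahead of the robot, y to its left, z up, the work surface at z = 0. Lengths are in m, angles in rad, forces in N, time in s.
With the tool pointing down it reaches from about 0.35 to 1 m from the base axis. Payload 7.1 kg.
Tool frame: the origin (TCP) lies between the finger pads; the fingertips stand 22 mm ahead of it and the grasp point (between the pads) lies 3 mm ahead of it; z points along the fingers, y is the line along which they close (so a half turn about z gives the same grasp; the last joint's range is limited). The gripper opens to 85 mm and grips with 20 to 120 N. Pads are 22 mm wide; open, the fingers measure 114 mm over their backs; the gripper's body (76 mm by 85 mm) begins 54 mm behind the grasp point. The pads swing forward as they close: fully open they stand 13 mm farther back than shut.
Start: joints at [1.185, 0.423, 1.63, -0, 1.089, -0.019], TCP at [0.224, 0.583, 0.253] pointing down, gripper open.
Joint ranges: [-3, 3], [-0.9, 2.11], [0.09, 2.58], [-1.31, 4.45], [0.11, 2.69], [-2.54, 2.54]. Speed limits (rad/s): [2.39, 2.39, 3.01, 3.14, 3.14, 3.14].

## Interface

Orientations are given as a rotation vector (axis times angle).
In Python, from rig import manip, imaging gives the robot as it stands (manip), with the cameras (imaging). Calls block until the motion is done:
- manip.move_to(position, orientation): joint-space move of the TCP to a pose.
- manip.servo_line(position, orientation=None, rate=0.15): straight line of the TCP; orientation=None keeps the orientation; rate is the mean speed in m/s.
- manip.set_joints(angles): joint-space move.
- manip.command_gripper(opening, f_grip=None): finger opening in m; f_grip is the grip in N (None keeps the last); returns when the fingers have stopped.
- manip.hold(seconds).
- manip.solve_ik(position, orientation): joint angles nearest the present ones, or None.
- imaging.camera(name): name is "scene" or "side" or "wrist"; returns a dict with "image" (480x640x3 uint8, red, green, blue), "fx", "fy", "cx", "cy" (pixels), "k1" (the pictures are not rectified: a ray, as slopes to the right and down, at radius r is drawn at 1 + k1 r^2 times it, then the intrinsics apply), "cam_to_world" (4x4, takes a point from camera to world coordinates); the wrist camera has in their place "mount" (4x4, takes a point from camera to tool coordinates, whose origin is the TCP and whose axes are the flange's). Camera axes: x right, y down, z forward; pixel columns grow to the right and rows downward; lengths in m; the calibration is good to about 2 mm. A picture is of the moment at which its call begins: read the wrist's pose just before it. There is no depth.
A pose or a line that the arm cannot do raises manip.IKError and nothing moves.
- manip.sign_off(): hands the job in; it is judged then, once.
Readings, each from a call of its own:
- manip.get_time(): time.
- manip.get_joint_positions(): joint angles.
- manip.get_joint_vel(): joint speeds.
- manip.get_tau(): joint torques, N m.
- manip.get_position(): TCP position.
- manip.get_ee_rot(): TCP orientation.
- manip.get_contact_force(): force on the tool from outside, world axes, zero at the start.
- manip.get_torque(): the same for the moment, N m.
- manip.get_width(): finger opening in m.
- manip.get_grip_force(): force on a finger pad.
Only numpy, scipy, OpenCV 4.12 (cv2) and the standard library are available. Lean on these libraries where they do the work, as an engineer would, in place of code of your own. Each camera call takes 0.05 s, during which the arm holds its last target. There are 200 camera calls.

## Working session

There is one attempt and no reset: what is moved stays moved. The work goes in short steps, each a Python script; the robot and the scene stay as the last script left them, time stands still between calls to the robot, and variables do not carry over. Pictures are saved under pics/ and viewed, at most 10 in all, crops included, and the job is handed in when it is done.

```bash
mkdir -p pics; ls
python3 - <<'E'
from rig import manip, imaging
import cv2,numpy as np
for n in("scene","side"):
    c=imaging.camera(n); cv2.imwrite(f"pics/{n}.png",c["image"][:,:,::-1])
    print(n,c["fx"],c["fy"],c["cx"],c["cy"],c["k1"],np.round(c["cam_to_world"],3).tolist())
print(manip.get_time(),manip.get_ee_rot())
E
```

```text
pics
rig.py
scene 448.9111635816399 448.9111635816399 321.90099433453076 239.7024567458069 -0.052917356276929936 [[0.852, -0.384, 0.357, 0.13], [-0.524, -0.641, 0.562, -0.652], [0.013, -0.665, -0.747, 0.882], [0.0, 0.0, 0.0, 1.0]]
side 503.0264502555577 503.0264502555577 318.20338601315905 245.8355025677511 -0.08839463216180296 [[0.857, -0.324, 0.4, 0.059], [-0.515, -0.554, 0.654, -0.751], [0.01, -0.766, -0.642, 0.783], [0.0, 0.0, 0.0, 1.0]]
0.1 [-5.72890948e-01 -3.08860033e+00  2.22224797e-03]
```

View pics/scene.png

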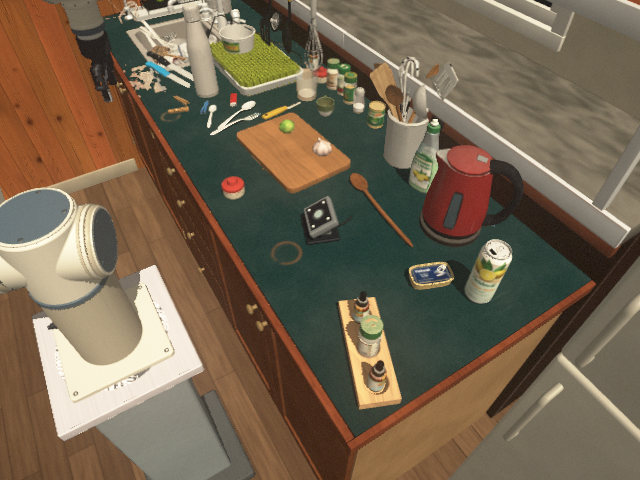

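View pics/side.png

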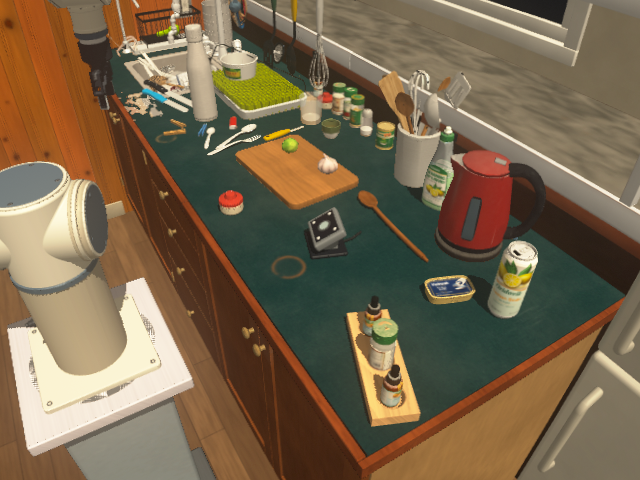

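The scene shows the holder in the foreground with the jar (green cap at about (371,325)) between the two droppers, the scanner window at about (320,213), and the red timer at (233,187). In the side view the jar is at (384,330), the window at (325,228) and the timer at (231,202). The jar is in the middle pocket. I'll rough-locate everything, then look closer with the wrist camera.

```bash
cat > h.py <<'E'
import numpy as np,cv2
from scipy.spatial.transform import Rotation as R
from rig import manip, imaging
def pose():
    T=np.eye(4);T[:3,:3]=R.from_rotvec(manip.get_ee_rot()).as_matrix();T[:3,3]=manip.get_position();return T
def cam(n):
    if n=="wrist":
        T=pose();c=imaging.camera(n);c["cam_to_world"]=T@c["mount"]
    else: c=imaging.camera(n)
    return c
def ray(c,uv):
    d=(np.array(uv,float)-[c["cx"],c["cy"]])/[c["fx"],c["fy"]]
    s=d.copy()
    for _ in range(20): s=d/(1+c["k1"]*(s@s))
    M=np.array(c["cam_to_world"]);v=M[:3,:3]@np.r_[s,1];return M[:3,3],v/np.linalg.norm(v)
def on_z(c,uv,z):
    o,v=ray(c,uv);return o+v*(z-o[2])/v[2]
def tri(rays):
    A=np.zeros((3,3));b=np.zeros(3)
    for o,v in rays:
        P=np.eye(3)-np.outer(v,v);A+=P;b+=P@o
    x=np.linalg.solve(A,b)
    return x,[np.linalg.norm((np.eye(3)-np.outer(v,v))@(x-o)) for o,v in rays]
def proj(c,X):
    M=np.linalg.inv(c["cam_to_world"]);p=M[:3,:3]@X+M[:3,3];s=p[:2]/p[2];s=s*(1+c["k1"]*(s@s))
    return s*[c["fx"],c["fy"]]+[c["cx"],c["cy"]]
E
python3 - <<'E'
from h import *
np.set_printoptions(precision=3,suppress=True)
a=cam("scene");b=cam("side")
print("jar",on_z(a,(371,326),.114),on_z(b,(384,327),.114))
print("win",on_z(a,(320,214),.06),on_z(b,(324,229),.06))
print("timer",on_z(a,(233,184),.052),on_z(b,(231,198),.052))
for n,c,uv in(("a",a,[(341,300),(375,296),(401,402),(361,408)]),("b",b,[(347,314),(379,309),(419,412),(374,421)])):
    print(n,[on_z(c,p,.024)[:2] for p in uv])
ca=cv2.resize(a["image"][190:250,290:350,::-1],None,fx=6.6,fy=6.6,interpolation=2)
cb=cv2.resize(b["image"][200:260,295:355,::-1],None,fx=6.6,fy=6.6,interpolation=2)
cv2.imwrite("pics/win.png",np.hstack([ca,cb]))
c=imaging.camera("wrist");print(c["fx"],c["cx"],c["cy"],c["k1"],c["mount"])
E
```

```text
jar [ 0.46  -0.317  0.114] [ 0.462 -0.317  0.114]
win [0.565 0.044 0.06 ] [0.553 0.031 0.06 ]
timer [0.423 0.276 0.052] [0.42  0.269 0.052]
a [array([ 0.48 , -0.187]), array([ 0.554, -0.218]), array([ 0.45 , -0.448]), array([ 0.376, -0.417])]
b [array([ 0.472, -0.192]), array([ 0.536, -0.214]), array([ 0.453, -0.443]), array([ 0.377, -0.417])]
431.2734015429864 324.3613733568077 245.45622376913286 -0.02935888831068453 [[-0.001 -0.948 -0.317  0.082]
 [ 1.    -0.001  0.001 -0.001]
 [-0.002 -0.317  0.948 -0.119]
 [ 0.     0.     0.     1.   ]]
```

View pics/win.png

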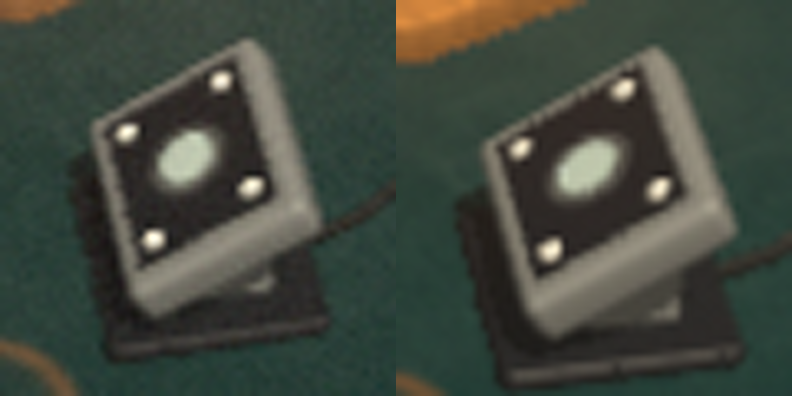

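The crop shows the window face with a pale central lens (scene about (318.3,213.9), side about (323.8,225.2)) and four white corner dots. Those are good features for the plane. Next I'll take wrist views of the scanner and of the jar.

```bash
cat >> h.py <<'E'
def down(yaw): # tool z down, tool x at azimuth yaw
    x=np.array([np.cos(yaw),np.sin(yaw),0]);z=np.array([0,0,-1.]);return R.from_matrix(np.c_[x,np.cross(z,x),z]).as_rotvec()
def save(n,c):
    cv2.imwrite(f"pics/{n}.png",c["image"][:,:,::-1]);np.save(f"pics/{n}.npy",{k:v for k,v in c.items()},allow_pickle=True)
E
python3 - <<'E'
from h import *
np.set_printoptions(precision=3,suppress=True)
a=cam("scene");b=cam("side");save("sceneA",a);save("sideA",b)
print("win",tri([ray(a,(318.3,213.9)),ray(b,(323.8,225.2))]), "steel",on_z(a,(206,92),0))
for n,p,y in(("w1",(.52,.04,.23),np.pi),("w2",(.47,-.06,.27),np.pi),("j1",(.46,-.26,.30),np.pi),("j2",(.40,-.33,.27),np.pi)):
    try: manip.move_to(p,down(y))
    except manip.IKError as e: print(n,e);continue
    manip.hold(.15);save(n,cam("wrist"));print(n,manip.get_time(),manip.get_joint_positions())
im=[cv2.resize(cv2.imread(f"pics/{n}.png"),(400,300),interpolation=cv2.INTER_AREA) for n in("w1","w2","j1","j2")]
cv2.imwrite("pics/quad.png",np.vstack([np.hstack(im[:2]),np.hstack(im[2:])]))
E
```

```text
win (array([0.568, 0.057, 0.048]), [np.float64(0.0005651012952478789), np.float64(0.0005651012952478979)]) steel [0.567 0.866 0.   ]
w1 2.7667 [ 0.055  0.303  1.877  0.     0.962 -1.517]
w2 3.5083 [-0.15   0.178  1.938  0.     1.026 -1.723]
j1 4.5333 [-0.534  0.226  1.799  0.     1.117 -2.107]
j2 5.2083 [-0.711  0.246  1.848  0.     1.047 -2.283]
```

View pics/quad.png

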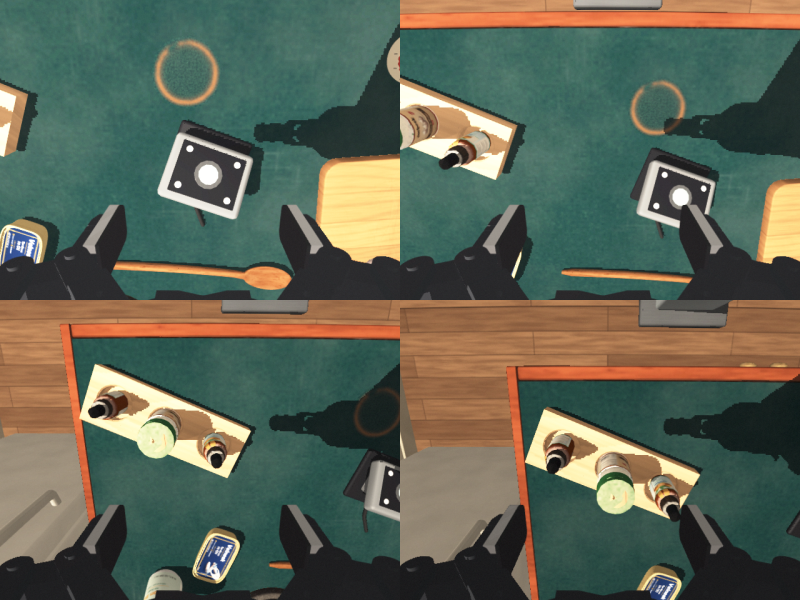

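In the quad, w1 shows the window lens at (331,278) full-res with four dots. In w2 it is at (448,315), with one dot near a finger. j1 shows the jar cap top at about (251,224) and j2 at about (344,315), with the droppers on both sides and the holder corners visible.

```bash
cat > m.py <<'E'
from h import *
np.set_printoptions(precision=4,suppress=True)
L=lambda n:np.load(f"pics/{n}.npy",allow_pickle=True).item()
def blobs(c,ctr,rad,up=6):
    x,y=np.int32(ctr);im=c["image"][y-rad:y+rad,x-rad:x+rad].astype(np.uint8)
    g=cv2.resize(im,None,fx=up,fy=up,interpolation=2).min(2)
    _,_,st,ce=cv2.connectedComponentsWithStats((g>175).astype(np.uint8))
    return [((ce[i]+.5)/up-.5+[x-rad,y-rad],st[i][4]/up**2) for i in range(1,len(st))]
for n,p in(("w1",(331,278)),("w2",(448,315)),("sceneA",(318,214)),("sideA",(324,225))):
    print(n);[print("  ",p,round(s,1)) for p,s in blobs(L(n),p,48 if n[0]=="w" else 16) if 2<s<900]
for n,p in(("j1",(251,224)),("j2",(344,315))):
    c=L(n);hsv=cv2.cvtColor(c["image"],cv2.COLOR_RGB2HSV)
    print(n,"px",hsv[p[1],p[0]],hsv[p[1]-15:p[1]+40:5,p[0]].tolist())
    m=cv2.inRange(hsv,(28,25,150),(75,255,255));m=cv2.morphologyEx(m,cv2.MORPH_CLOSE,np.ones((7,7)))
    for k in cv2.findContours(m,0,1)[0]:
        if cv2.contourArea(k)>500 and cv2.pointPolygonTest(k,p,True)>-20:
            e=cv2.fitEllipse(cv2.convexHull(k));print("  ell",e,"->",on_z(c,e[0],.114))
    cr=[(96,64),(254,129),(228,178),(80,118)] if n=="j1" else [(144,108),(300,172),(274,221),(125,161)]
    P=np.array([on_z(c,np.array(q)*1.6,.024)[:2] for q in cr]);print("  holder",P.tolist(),P.mean(0))
    d1=P[1]-P[0];d2=P[2]-P[3];print(np.arctan2(d1[1],d1[0]),np.arctan2(d2[1],d2[0]),np.linalg.norm(d1),np.linalg.norm(d2))
E
python3 m.py
python3 - <<'E'
import cv2,numpy as np
a=cv2.imread("pics/j1.png")[150:290,120:420];b=cv2.imread("pics/j2.png")[230:370,190:490]
cv2.imwrite("pics/jz.png",np.vstack([cv2.resize(i,None,fx=2.1,fy=2.1) for i in(a,b)]))
E
```

```text
w1
   [285.5039 238.2722] 118.5
   [351.3436 238.9251] 297.6
   [303.3787 237.4675] 93.1
   [376.516  264.0832] 38.9
   [332.9365 279.1344] 839.0
   [285.7019 294.8053] 69.4
   [300.8716 319.4237] 443.4
   [362.5252 320.7429] 94.7
   [377.39   321.7292] 18.7
w2
   [404.3977 284.4289] 385.4
   [459.3527 279.01  ] 293.8
   [422.9923 279.3355] 68.6
   [485.372  301.3139] 65.0
   [448.6294 314.9076] 594.9
   [492.3275 327.9537] 130.8
   [409.7426 329.1823] 76.0
   [422.7287 350.9155] 538.1
sceneA
   [322.9982 201.7772] 2.6
   [308.7939 209.4746] 2.6
   [317.9541 213.3915] 19.3
   [327.6346 217.7083] 2.9
   [312.8465 225.6988] 3.2
sideA
   [329.1396 212.8479] 2.2
   [334.4418 228.0188] 2.6
   [318.0975 237.4418] 2.9
j1 px [ 32  58 243] [[34, 61, 241], [33, 60, 242], [31, 49, 245], [32, 58, 243], [31, 46, 247], [32, 59, 242], [28, 51, 255], [32, 52, 244], [32, 56, 242], [80, 93, 99], [76, 89, 100]]
  ell ((221.21282958984375, 197.98280334472656), (87.63081359863281, 208.89634704589844), 114.52164459228516) -> [ 0.4443 -0.3333  0.114 ]
  holder [[0.3784658423420389, -0.40835031951482864], [0.4716050878924694, -0.18168514223739246], [0.5516713948586116, -0.21829091320782845], [0.45493043568246777, -0.4414877991220525]] [ 0.4642 -0.3125]
1.1809193296216232 1.1618043518563936 0.24505514002345466 0.24326048397577332
j2 px [ 25  72 252] [[30, 58, 238], [30, 57, 238], [31, 62, 236], [25, 72, 252], [33, 68, 231], [32, 69, 232], [26, 73, 252], [32, 66, 233], [31, 59, 236], [82, 97, 76], [82, 98, 81]]
  ell ((342.8300476074219, 312.22509765625), (57.46327590942383, 66.2234115600586), 115.60769653320312) -> [ 0.4616 -0.3171  0.114 ]
  holder [[0.3766856211373296, -0.40994968257503034], [0.4704726527483352, -0.1869322348065521], [0.5535909866729101, -0.21813623624195044], [0.453343287810933, -0.44275704293760093]] [ 0.4635 -0.3144]
1.17271216191119 1.1510256858468129 0.24193550650446016 0.24597582793381634
```

View pics/jz.png

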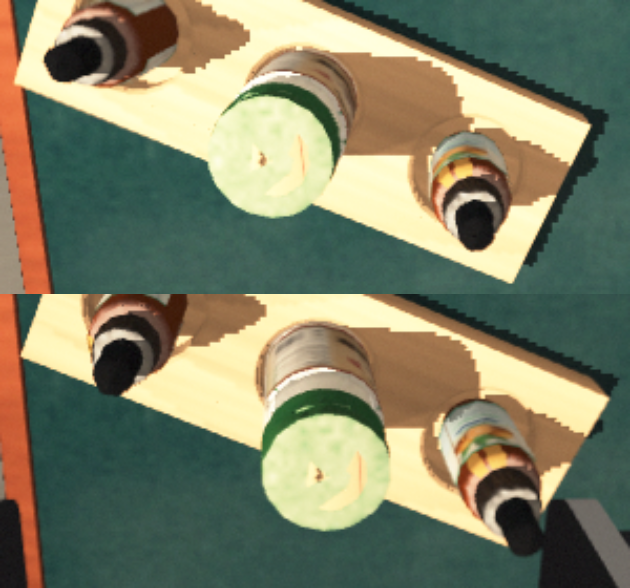

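The enlarged crop shows the cap-top disc centred at about (249,224) in j1 and (345,314) in j2, with clean free space on both long sides of the holder. Now triangulating the window and jar.

```bash
cat > t.py <<'E'
from h import *
np.set_printoptions(precision=4,suppress=True)
L=lambda n:np.load(f"pics/{n}.npy",allow_pickle=True).item()
w1,w2,s,d=map(L,("w1","w2","sceneA","sideA"))
c,r=tri([ray(w1,(332.94,279.13)),ray(w2,(448.63,314.91)),ray(s,(317.95,213.39)),ray(d,(323.8,225.2))]);print("lens",c,np.array(r))
S=np.array([(323,201.8),(308.8,209.5),(327.6,217.7),(312.8,225.7)])
P=[]
for a,b in(((303.38,237.47),(422.99,279.34)),((376.52,264.08),(485.37,301.31)),((285.7,294.8),(409.74,329.18)),((362.53,320.74),None)):
    rs=[ray(w1,a)]+([ray(w2,b)] if b else [])
    x0=tri(rs)[0] if b else on_z(w1,a,.07)
    q=proj(s,x0);k=np.argmin(np.linalg.norm(S-q,axis=1));x,r=tri(rs+[ray(s,S[k])]);P.append(x);print(k,q-S[k],x,np.array(r))
P=np.array(P);m=P.mean(0)
n=np.linalg.svd(P-m)[2][2];n*=np.sign(n[2]);print("mean",m,"n",n,"tilt deg",np.degrees(np.arccos(n[2])),"az",np.degrees(np.arctan2(n[1],n[0])))
e=[P[1]-P[0],P[3]-P[2]];print("y dir az",[np.degrees(np.arctan2(v[1],v[0])) for v in e],[np.linalg.norm(v) for v in e],"x edges",P[2]-P[0],P[3]-P[1])
j1,j2=L("j1"),L("j2")
print("jar",on_z(j1,(248.6,224.3),.114),on_z(j2,(344.8,313.8),.114),tri([ray(j1,(248.6,224.3)),ray(j2,(344.8,313.8))]))
E
python3 t.py
```

```text
lens [0.5611 0.0464 0.0596] [0.0003 0.0002 0.0022 0.0019]
3 [0.4955 0.6646] [0.5315 0.0244 0.0519] [0.0004 0.0006 0.0003]
1 [-0.0999 -0.1775] [0.551  0.0783 0.0547] [0.0002 0.0003 0.0001]
2 [0.8722 1.1545] [0.5676 0.012  0.0726] [0.0007 0.001  0.0004]
0 [0.4285 0.6455] [0.5877 0.0673 0.0733] [0.0001 0.0001]
mean [0.5594 0.0455 0.0631] n [-0.4386  0.1309  0.8891] tilt deg 27.24227824373595 az 163.38595640857585
y dir az [np.float64(70.07483153295722), np.float64(70.0036377446762)] [np.float64(0.05735060232467682), np.float64(0.058895696382557025)] x edges [ 0.0361 -0.0124  0.0207] [ 0.0367 -0.0109  0.0186]
jar [ 0.464  -0.3146  0.114 ] [ 0.4629 -0.3156  0.114 ] (array([ 0.4652, -0.3154,  0.1095]), [np.float64(9.812098832586582e-06), np.float64(9.812098832610629e-06)])
```

```bash
cat > plan.py <<'E'
from h import *
J=np.array([.4637,-.3147]);YH=np.radians(66.8);ZG=.075
W=np.array([.5603,.046,.060]);ys=np.radians(-19.5)
n=np.array([-.5*np.cos(ys),-.5*np.sin(ys),np.cos(np.pi/6)])
def tgt(yaw,out):
    z=-n;x=np.array([np.cos(yaw),np.sin(yaw),0]);x-=z*(x@z);x/=np.linalg.norm(x)
    return W+n*(out+ZG-.008),R.from_matrix(np.c_[x,np.cross(z,x),z]).as_rotvec()
E
python3 - <<'E'
from plan import *
np.set_printoptions(precision=2,suppress=True)
print(manip.solve_ik([*J,.22],down(YH)),manip.solve_ik([*J,ZG],down(YH)))
for y in range(0,360,30): print(y,*[manip.solve_ik(*tgt(np.radians(y),o)) for o in(.08,.18)])
E
```

```text
[-0.62  0.37  1.8  -0.    0.97 -0.21] [-0.62  0.59  1.87 -0.    0.68 -0.21]
0 None [ 0.37  0.01  2.23 -0.63  0.59  2.37]
30 [ 0.28  0.25  2.23 -0.93  0.37  2.09] [ 0.37  0.01  2.23 -0.63  0.59  1.82]
60 [ 0.28  0.25  2.23 -0.93  0.37  1.62] [ 0.37  0.01  2.23 -0.63  0.59  1.34]
90 [ 0.28  0.25  2.23 -0.93  0.37  1.16] [ 0.37  0.01  2.23 -0.63  0.59  0.89]
120 [ 0.28  0.25  2.23 -0.93  0.37  0.66] [ 0.37  0.01  2.23 -0.63  0.59  0.39]
150 [ 0.28  0.25  2.23 -0.93  0.37  0.1 ] [ 0.37  0.01  2.23 -0.63  0.59 -0.18]
180 [ 0.28  0.25  2.23 -0.93  0.37 -0.5 ] [ 0.37  0.01  2.23 -0.63  0.59 -0.77]
210 [ 0.28  0.25  2.23 -0.93  0.37 -1.05] [ 0.37  0.01  2.23 -0.63  0.59 -1.32]
240 [ 0.28  0.25  2.23 -0.93  0.37 -1.53] [ 0.37  0.01  2.23 -0.63  0.59 -1.8 ]
270 [ 0.28  0.25  2.23 -0.93  0.37 -1.98] [ 0.37  0.01  2.23 -0.63  0.59 -2.25]
300 [ 0.28  0.25  2.23 -0.93  0.37 -2.48] None
330 None None
```

Run:
```python
from plan import *
manip.move_to([*J,.22],down(YH))
manip.servo_line([*J,ZG],rate=.1)
print("down",manip.get_position(),manip.get_contact_force(),manip.get_width())
manip.command_gripper(.03,f_grip=25)
print("grip",manip.get_width(),manip.get_grip_force(),manip.get_contact_force())
if manip.get_width()>.04:
    manip.servo_line([*J,.26],rate=.1)
    manip.hold(.2)
    print("lift",manip.get_width(),manip.get_grip_force(),manip.get_time())
    a,b=imaging.camera("scene"),imaging.camera("wrist")
    cv2.imwrite("pics/lift.png",np.hstack([cv2.resize(c["image"][:,:,::-1],(400,300)) for c in(a,b)]))
```

```text
down [ 0.4640809  -0.31494535  0.07559608] [ 0.3306028  -0.50269867  0.54774765] 0.08536641629130942
grip 0.04511019322178891 18.170209882082418 [ 0.86953224 -1.64652496  6.43328976]
lift 0.044984085350206024 18.2879825506825 11.2833
```

View pics/lift.png

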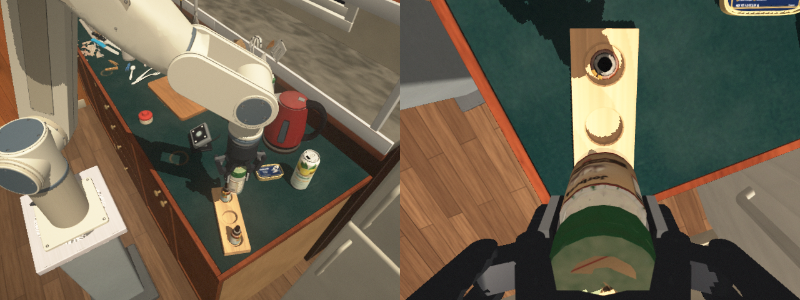

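The picture shows the jar upright between the fingers, its pocket empty and both bottles still standing (scene view, jar at about (237,178)). Moving to the window now.

Run:
```python
from plan import *
y=np.radians(150)
manip.move_to(*tgt(y,.18))
p,o=tgt(y,.08)
manip.servo_line(p,o,rate=.08)
manip.hold(.4)
T=pose();print(T[:3,3]-p,T[:3,2]+n,manip.get_width(),manip.get_grip_force(),manip.get_time())
ims=[]
for k,(nm,(u,v)) in enumerate((("scene",(318,200)),("side",(324,210)))):
    c=cam(nm);save("fin_"+nm,c);f=W+n*.08
    print(nm,"foot",proj(c,f),"cap",proj(c,W+n*.186))
    x=c["image"][v-75:v+75,u-100:u+100,::-1];ims.append(cv2.resize(x,(400,300)))
w=imaging.camera("wrist")["image"][:,:,::-1]
cv2.imwrite("pics/fin.png",np.vstack([np.hstack(ims),np.hstack([cv2.resize(w,(400,300)),np.zeros((300,400,3),np.uint8)])]))
```

```text
[4.45257961e-05 8.34203592e-05 1.89011844e-04] [0.00033294 0.0001589  0.00015067] 0.04543168193703276 18.310306359780952 14.675
scene foot [302.44443943 196.54906282] cap [278.8775496  170.12636632]
side foot [306.46208599 202.21994459] cap [281.76202886 169.47570768]
```

View pics/fin.png

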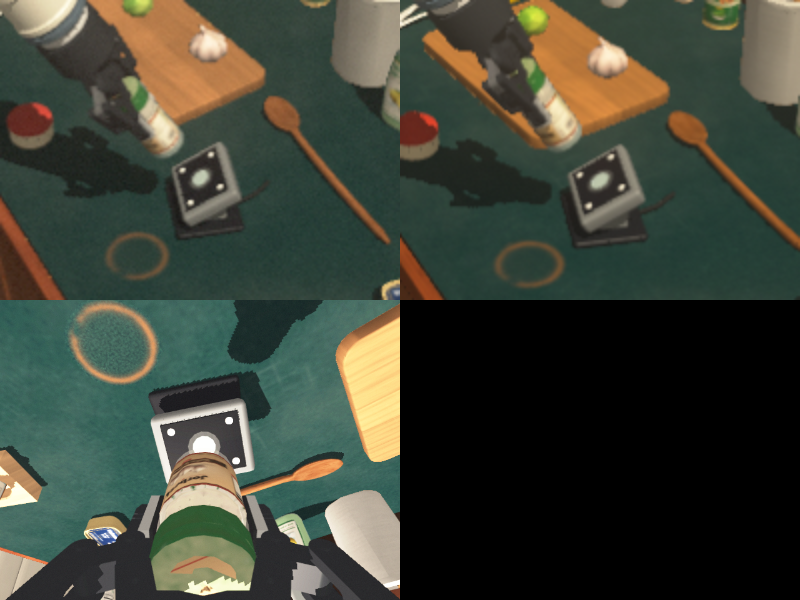

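The foot appears at about (168,146) in the scene crop and (565,137) in the side crop. The predictions are (169,143) and (565,134), so it agrees within a few mm. The jar is aligned, and the timer and bottles were not touched.

```bash
python3 -c "
from rig import manip, imaging
print(manip.sign_off())"
```

```text
the job is handed in; nothing more can be done
None
```

I handed in the job with the jar held over the scanner window, foot towards it, square to it and about 8 cm out (camera check agrees to within a few mm), at about 18 N per finger; the hand-in call returned no verdict.

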